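# Dock the oil caddy at the filling station

### The job

Wheel the bottle caddy, all wheels on the table, to the filling station: first push it straight ahead by its handle until all four swivel castors trail behind, then steer it squarely into the bay and press the red plunger to the end of its travel, leaning on it with about 14 N for half a second and never bearing on the bay with more than 17 N. Then let go, leaving the caddy in place against the plunger; keep its bottles upright and leave the other things on the table alone.

Things in the scene. Friction and masses are not known exactly. Their poses are not given: they have to be found in the camera images.
- caddy: plywood bottle caddy on four swivel castors. Origin on the table under its middle, x forward (towards its steel strike plate), z up. Tray 150 mm long (x), 110 mm wide (y), floor 36 mm and rim 62 mm above the table; the steel strike plate in front, 60 mm wide, has its face at x = 80 mm and its top at 86 mm. It carries three loose bottles; about 0.7 kg in all (varies), needs about 1 N to roll, and scarcely resists being rolled or turned.
- handle (a point): middle of the caddy's steel push handle: a round bar 12 mm thick and about 90 mm long along the caddy's y, 95 mm behind the origin (x = -95 mm), 100 mm above the table, free underneath; it stands 20 mm behind the tray's rear wall, which is 62 mm high.
- nose (a point): centre of the caddy's strike plate face, x = 80 mm, 60 mm above the table: the point that meets the plunger
- dock: docking bay of the filling station, fixed. Origin on the table on the green mat, about where the caddy's origin stands when docked; x points into the bay, z up. Two olive side walls 55 mm high, 124 mm apart inside (7 mm play on either side of the caddy), from x = -50 to +70 mm, with mouths flared outwards from x = -83 mm; behind them a white housing, 85 mm high, from x = 140 to 190 mm.
- plunger: red round plunger, 28 mm diameter, 60 mm above the table on the centre line at the back of the bay; origin at its face centre, x into the bay. Slides in under about 4 N drag, stays where left, stops hard. 32 mm travel, of which up to 24 mm may be used up at the start. End of travel differs each time: the caddy touching it there has its origin at x = -15 to +15 mm in the dock's frame.
- hub_fl (a point): hub of the front left castor's black wheel (22 mm diameter, red centre), at axle height 11 mm. Its swivel axis stands at x = +50 mm, y = +34 mm in the caddy's frame and the hub lies 12 mm from that axis, so when the castor trails straight the hub has x = +38 mm, y = +34 mm there. It swivels freely all round and may start turned any way.
- hub_fr (a point): hub of the front right castor's black wheel (22 mm diameter, red centre), at axle height 11 mm. Its swivel axis stands at x = +50 mm, y = -34 mm in the caddy's frame and the hub lies 12 mm from that axis, so when the castor trails straight the hub has x = +38 mm, y = -34 mm there. It swivels freely all round and may start turned any way.
- hub_rl (a point): hub of the rear left castor's black wheel (22 mm diameter, red centre), at axle height 11 mm. Its swivel axis stands at x = -50 mm, y = +34 mm in the caddy's frame and the hub lies 12 mm from that axis, so when the castor trails straight the hub has x = -62 mm, y = +34 mm there. It swivels freely all round and may start turned any way.
- hub_rr (a point): hub of the rear right castor's black wheel (22 mm diameter, red centre), at axle height 11 mm. Its swivel axis stands at x = -50 mm, y = -34 mm in the caddy's frame and the hub lies 12 mm from that axis, so when the castor trails straight the hub has x = -62 mm, y = -34 mm there. It swivels freely all round and may start turned any way.
- oil0: amber dropper bottle standing loose in one of the caddy's compartments, 33 mm diameter, 76 mm high, origin at its underside (36 mm above the table)
- oil1: amber dropper bottle standing loose in one of the caddy's compartments, 33 mm diameter, 76 mm high, origin at its underside (36 mm above the table)
- oil2: amber dropper bottle standing loose in one of the caddy's compartments, 33 mm diameter, 76 mm high, origin at its underside (36 mm above the table)
- beaker: clear beaker, bystander, 68 mm diameter, 85 mm high, origin at its underside
- big_bottle: large amber bottle with black cap, bystander, 48 mm diameter, 86 mm high, origin at its underside
- strips: clear pot of paper smelling strips, bystander, 52 mm diameter, about 125 mm high with the strips, origin at its underside

How it is judged:
On the way, in this order (a step that is already met when the one before it is completed fails the run):
1. all four castors trail straight behind their swivels (hub at least 9.5 of 12 mm behind) before the caddy's front enters the bay (x of each of hub_fl, hub_fr in the frame of caddy below 0.0405 m and x of each of hub_rl, hub_rr in the frame of caddy below -0.0595 m and x of nose in the frame of dock below -0.05 m), for 0.1 s.
2. the caddy stands square in the bay and presses the plunger against its end stop with more than 11 N (y of caddy in the frame of dock between -0.01 and 0.01 m and angle between the x axis of caddy and the x axis of dock, either way round below 0.09 rad and x of caddy in the frame of dock above -0.02 m and contact force between caddy and plunger above 11 N), for 0.2 s.
At the end, for the whole second after the job is handed in: the caddy stands still on its wheels in the bay, within 10 mm of the centre line and 0.09 rad of square, its strike plate within 5 mm of the pressed-in plunger, released, the three bottles upright in it (y of caddy in the frame of dock between -0.01 and 0.01 m and angle between the x axis of caddy and the x axis of dock, either way round below 0.09 rad and x of caddy in the frame of dock above -0.02 m and x of nose in the frame of plunger above -0.005 m and linear speed of caddy below 0.02 m/s and angle between caddy's own z axis and vertical below 0.05 rad and height (world z) of caddy below 0.006 m and contact force between the fingers and caddy below 0.1 N and angle between each of oil0, oil1, oil2's own z axis and vertical below 0.2 rad); the robot touches nothing.
It fails at once if the caddy bears on the bay or plunger with more than 18 N (contact force between caddy and dock above 18 N).
It fails at once if the caddy is lifted off its wheels or tipped (height (world z) of caddy above 0.012 m or angle between caddy's own z axis and vertical above 0.15 rad).
It fails at once if a bottle in the caddy is tipped (angle between any of oil0, oil1, oil2's own z axis and vertical above 0.4 rad).
It fails at once if a bystander is moved (distance of any of beaker, big_bottle, strips from where it was at the start of the episode above 0.02 m).
It also fails if it takes over 70 s, if anything falls off the work surface, if the arm or the gripper's body presses on something with over 40 N, if the wrist force passes 120 N, or if a joint passes its speed limit or range.

### The arm

A 7-joint arm with a two-finger parallel gripper is mounted at the origin on the work surface. World frame = base frame: x ahead of the robot, y to its left, z up, the work surface at z = 0. Lengths are in m, angles in rad, forces in N, time in s.
With the tool pointing down it reaches from about 0.4 to 0.85 m from the base axis. Payload 10.4 kg.
Tool frame: the origin (TCP) lies on the centre line of the jaws, within the pads' length; the fingertips stand 14 mm ahead of it and the grasp point (between the pads) lies 5 mm behind it (manip.tip_reach is the distance from the TCP to the fingertips, in m); z points along the fingers, y is the line along which they close (so a half turn about z gives the same grasp; the last joint's range is limited). The gripper opens to 85 mm and grips with 20 to 120 N. Pads are 22 mm wide; open, the fingers measure 114 mm over their backs; the gripper's body (76 mm by 85 mm) begins 54 mm behind the grasp point. The pads swing forward as they close: fully open they stand 13 mm farther back than shut.
Start: joints at [-1.233, 0.332, -0.065, 1.46, 0.022, 1.35, -0.088], TCP at [0.221, 0.585, 0.245] pointing down, gripper open.
Joint ranges: [-2.6, 2.6], [-0.5, 2.12], [-1.47, 1.34], [0.16, 2.42], [-1.27, 4.41], [0.06, 2.06], [-2.6, 2.6]. Speed limits (rad/s): [2.22, 2.22, 2.79, 2.79, 3.14, 3.14, 3.14].

### API

Orientations are given as a unit quaternion [x, y, z, w].
In Python, from workcell import manip gives the robot as it stands.
- The arm moves only by the shell command python3 -m pendant 'ROWS' [FORCE]. ROWS is JSON, a list of rows, each a list of 7 numbers: the shift along the tool's x, y, z in units of 50 mm (1.0 is 50 mm), then the turn, a rotation vector about the tool's x, y, z in units of 8 degrees (1.0 is 8 degrees), then the opening, from -1 (shut) to 1 (fully open), so that 0 is half open. In form: [[dx, dy, dz, ax, ay, az, jaw], ...]. A call has exactly 10 rows; each row is the pose to reach, as a shift and turn from the pose commanded when the call began, along the tool's axes at that moment; what a row does not reach only later rows make up. A row lasts 1/8 s, in which the tool goes at most 62.5 mm and 10.7 degrees, less where a joint would pass 70% of its speed; a pose out of reach is approached as far as the arm can. A call with a gripper value outside its range is refused whole. The fingers move at their own pace and stop on an object; FORCE is the grip in N (left out, the last holds). Time passes only in rows, so rows that repeat a pose let the fingers close, or fill a call up. It gives the time, the measured TCP pose, the force, the opening and the grip force at its end, in the units of the state.
- manip.get_obs(): the state, without advancing time (a new reading comes with each control period).
- manip.camera(name): name is "scene" or "top" or "wrist"; returns (picture, depth): 480x640x3 uint8, red, green, blue; 480x640 float32, m along the optical axis (not along the pixel's ray), 0 where there is no reading.
- manip.get_calibration(name): a dict with "fx", "fy", "cx", "cy" (pixels), "D" ([k1, k2, p1, p2, k3] as OpenCV has them; the pictures are not rectified), "xyz" and "orientation" of the camera in the world. Camera axes: x right, y up, looking along -z (the intrinsics and any distortion apply to the point x, -y, -z); pixel columns grow to the right and rows downward; lengths in m; the calibration is good to about 2 mm. A picture is of the moment at which its call begins: read the wrist's pose just before it. get_calibration takes no time and is no camera call; for the wrist camera it gives the pose at the moment of the call.
- manip.hand_in(): hands the job in; it is judged then, once.
Trained networks look in the newest picture that a camera, given by its name, has taken for a name from the list of things; names that differ only in an ending like _2 or _b are one class to them, and where a whole thing is asked for, a point or a joint stands for the part that bears it (a point fixed in the world has none). Each returns a list of dicts, best first, with "p" (0 to 1); they miss things now and then, are a little off and sometimes report something else, mostly with a low value. They report only what shows in the picture. A call takes as long as a camera call.
- manip.find_in(thing, camera): "box" ([left, top, right, bottom] in pixels, round what is visible of it).
- manip.trace(thing, camera): "pixels" (480x640 bool, what is visible of it) and "box" ([left, top, right, bottom] in pixels, round what is visible of it).
- manip.tip_of(thing, camera): "pixel" ([column, row] in pixels: a listed point, or the origin of a listed thing).
The state is a dict: "clock": time; "joint_pos": joint angles; "joint_velocities": joint speeds; "tau": joint torques, N m; "position": TCP position; "ee_rot": TCP orientation; "ft_force": force on the tool from outside, world axes, zero at the start; "torque": the same for the moment, N m; "grip_width": opening from 0.0 (shut) to 1.0 (fully open); "grasp_force": force on a finger pad.
Only numpy, scipy, OpenCV 4.12 (cv2) and the standard library are available. Lean on these libraries where they do the work, as an engineer would, in place of code of your own. Each camera call takes 0.05 s, during which the arm holds its last target. There are 200 camera calls.

## Working session

There is one attempt and no reset: what is moved stays moved. The work goes in short steps, Python scripts to look and compute and a shell command to move; the robot and the scene stay as the last step left them, time stands still between calls to the robot, and variables do not carry over. Pictures are saved under pics/ and viewed, at most 10 in all, crops included, and the job is handed in when it is done.

```bash
mkdir -p pics; ls; python3 - <<'E'
from workcell import manip
import cv2,numpy as np
o=manip.get_obs();print({k:np.round(v,3) for k,v in o.items()})
ims=[]
for c in("scene","top"):
    im,d=manip.camera(c);ims.append(im);k=manip.get_calibration(c);print(c,k)
    for t in("caddy","handle","nose","dock","plunger","hub_fl","hub_rl","beaker","big_bottle","strips"):
        r=manip.tip_of(t,c)[:1];print(t,[(np.round(x["pixel"]),round(x["p"],2)) for x in r])
    cv2.imwrite(f"pics/{c}0.png",im[:,:,::-1])
E
```

```text
pics
{'clock': np.float64(0.0), 'joint_pos': array([-1.233,  0.333, -0.065,  1.461,  0.022,  1.35 , -0.088]), 'joint_velocities': array([ 0.002,  0.001,  0.002, -0.   ,  0.001,  0.002, -0.   ]), 'tau': array([ 0.0000e+00, -6.2545e+01,  4.9000e-02, -3.9162e+01,  1.6000e-02,
        1.0000e-02, -0.0000e+00]), 'position': array([0.221, 0.584, 0.245]), 'ee_rot': array([ 0.179,  0.984, -0.001, -0.   ]), 'ft_force': array([-0.176, -1.085, -0.759]), 'torque': array([-0.007,  0.031, -0.024]), 'grasp_force': np.float64(0.0), 'grip_width': np.float64(0.997)}
scene {'fx': 601.6023379629007, 'fy': 601.6023379629007, 'cx': 322.0970469356294, 'cy': 243.68931129642758, 'D': array([0.05818026, 0.        , 0.        , 0.        , 0.        ]), 'xyz': array([ 1.13100665, -0.13764717,  0.88645507]), 'orientation': array([0.22002054, 0.17723763, 0.61936042, 0.7325097 ])}
caddy [(array([234., 253.]), 0.77)]
handle [(array([167., 226.]), 0.95)]
nose [(array([279., 231.]), 0.88)]
dock [(array([438., 233.]), 0.96)]
plunger [(array([476., 212.]), 0.71)]
hub_fl [(array([228., 232.]), 0.68)]
hub_rl []
beaker [(array([320., 351.]), 0.92)]
big_bottle [(array([396., 338.]), 0.83)]
strips [(array([233., 340.]), 0.72)]
top {'fx': 493.15896635405795, 'fy': 493.15896635405795, 'cx': 312.1463735850179, 'cy': 239.40367929213505, 'D': array([0.04195622, 0.        , 0.        , 0.        , 0.        ]), 'xyz': array([ 0.55167951, -0.04408783,  0.94490081]), 'orientation': array([ 0.02557148, -0.04639049, -0.70562271,  0.70660499])}
caddy []
handle [(array([432., 285.]), 0.67)]
nose [(array([328., 280.]), 0.57)]
dock [(array([182., 277.]), 0.88)]
plunger [(array([144., 269.]), 0.52)]
hub_fl [(array([184., 278.]), 0.46)]
hub_rl [(array([182., 276.]), 0.44)]
beaker [(array([310., 172.]), 0.88)]
big_bottle [(array([244., 184.]), 0.77)]
strips [(array([377., 196.]), 0.71)]
```

```bash
cat > h.py <<'E'
from workcell import manip
import cv2,numpy as np
from scipy.spatial.transform import Rotation as R
def ray(px,c,z):
    "world point of pixel at height z"
    k=manip.get_calibration(c);K=np.array([[k["fx"],0,k["cx"]],[0,k["fy"],k["cy"]],[0,0,1]])
    u=cv2.undistortPoints(np.array([[px]],float),K,k["D"])[0,0]
    d=R.from_quat(k["orientation"]).apply([u[0],-u[1],-1]);p=np.array(k["xyz"])
    return p+d*(z-p[2])/d[2]
Z=dict(handle=.1,nose=.06,dock=0,plunger=.06,caddy=0,hub_fl=.011,hub_fr=.011,hub_rl=.011,hub_rr=.011,beaker=0,big_bottle=0,strips=0)
def where(things,cams=("scene","top")):
    for c in cams:
        manip.camera(c)
        for t in things:
            for r in manip.tip_of(t,c)[:1]: print(c,t,round(r["p"],2),np.round(r["pixel"]),np.round(ray(r["pixel"],c,Z[t]),4))
E
python3 - <<'E'
from h import *
where(["handle","nose","dock","plunger","beaker","big_bottle","strips"])
E
```

```text
scene handle 0.89 [166. 226.] [ 0.5614 -0.278   0.1   ]
scene nose 0.97 [277. 229.] [ 0.5675 -0.1057  0.06  ]
scene dock 0.78 [430. 232.] [0.5752 0.1645 0.    ]
scene plunger 0.65 [479. 212.] [0.5873 0.2364 0.06  ]
scene beaker 0.83 [322. 351.] [ 0.7678 -0.0637  0.    ]
scene big_bottle 0.82 [395. 334.] [0.7579 0.0559 0.    ]
scene strips 0.57 [233. 341.] [ 0.7271 -0.199   0.    ]
top handle 0.87 [434. 286.] [ 0.5585 -0.2788  0.1   ]
top nose 0.67 [328. 280.] [ 0.5699 -0.0993  0.06  ]
top dock 0.81 [181. 277.] [0.5753 0.1756 0.    ]
top plunger 0.82 [147. 270.] [0.5866 0.222  0.06  ]
top beaker 0.89 [309. 175.] [ 0.7754 -0.066  -0.    ]
top big_bottle 0.82 [246. 184.] [0.7551 0.0569 0.    ]
top strips 0.74 [374. 197.] [ 0.7325 -0.1928  0.    ]
```

View pics/scene0.png

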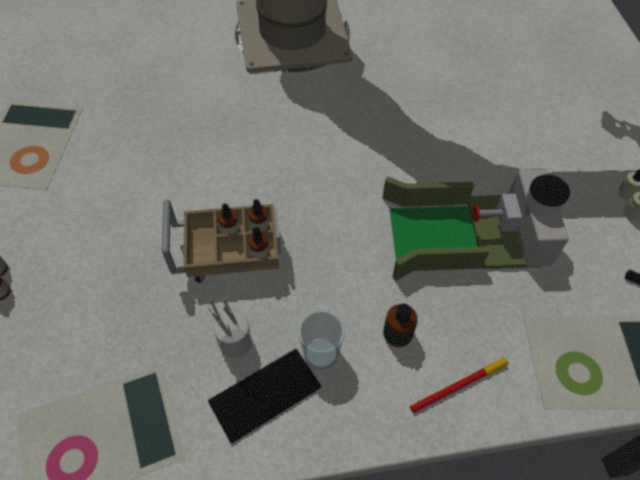

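View pics/top0.png

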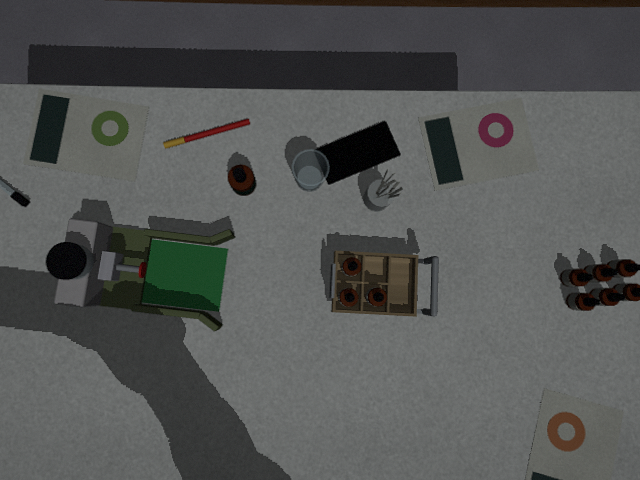

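```bash
cat >> h.py <<'E'
def cloud(c):
    im,d=manip.camera(c);k=manip.get_calibration(c);K=np.array([[k["fx"],0,k["cx"]],[0,k["fy"],k["cy"]],[0,0,1]])
    g=np.stack(np.meshgrid(np.arange(640.),np.arange(480.)),-1).reshape(-1,1,2)
    u=cv2.undistortPoints(g,K,k["D"])[:,0];d=d.reshape(-1)
    P=np.c_[u[:,0]*d,-u[:,1]*d,-d];P=R.from_quat(k["orientation"]).apply(P)+k["xyz"]
    P[d==0]=np.nan
    return im,P
def rect(P,name):
    (c,s,a)=cv2.minAreaRect(P[:,:2].astype(np.float32));a=a if s[0]<s[1] else a
    print(name,len(P),np.round(c,4),np.round(s,4),round(a,2)); return c,s,a
def dock_caddy(c="top"):
    im,P=cloud(c);hsv=cv2.cvtColor(im,cv2.COLOR_RGB2HSV).reshape(-1,3)
    x,y,z=P.T
    g=(hsv[:,0]>50)&(hsv[:,0]<75)&(hsv[:,1]>180)&(y>.05)&(y<.35)&(z<.02)
    m=cv2.erode(g.reshape(480,640).astype(np.uint8),np.ones((2,2))).reshape(-1)>0
    rect(P[m],"mat")
    Q=P[m]; 
    # centre line: midpoint of lateral extents in slices along y
    ys=np.arange(Q[:,1].min()+.02,Q[:,1].max()-.02,.01)
    mid=[(Q[abs(Q[:,1]-t)<.005][:,0].min()+Q[abs(Q[:,1]-t)<.005][:,0].max())/2 for t in ys]
    f=np.polyfit(ys,mid,1);print("mat centreline x = %.4f*(y-.17)+%.4f, yaw %.2f deg"%(f[0],np.polyval(f,.17),90-np.degrees(np.arctan(f[0]))))
    r=(hsv[:,0]<8)&(hsv[:,1]>180)&(y>.15)&(y<.3)&(abs(x-.59)<.05)&(z>.03)
    if r.any(): print("plunger",np.round(np.median(P[r],0),4),np.round(P[r].min(0),4))
    h=(z>.088)&(z<.112)&(abs(x-.56)<.07)&(y>-.33)&(y<.1)
    return im,P,h
E
python3 - <<'E'
from h import *
for c in("top","scene"):
    print(c);im,P,h=dock_caddy(c)
    x,y,z=P.T
    H=(z>.088)&(z<.112)&(abs(x-.56)<.07)&(y>-.30)&(y<-.255)
    b=P[H];rect(b,"handle");print("z95",np.percentile(b[:,2],95))
    f=np.polyfit(b[:,0],b[:,1],1);print("bar slope->caddy yaw",90+np.degrees(np.arctan(f[0])),np.median(b,0))
    T=(z>.05)&(z<.068)&(abs(x-.56)<.08)&(y>-.27)&(y<-.10);rect(P[T],"tray")
    W=(z>.045)&(z<.060)&(y>.08)&(y<.24)&(abs(x-.575)<.12)
    for s in(-1,1):
        q=P[W&(s*(x-.577)>.03)&(y>.13)];rect(q,"wall%d"%s)
        if len(q):
            f=np.polyfit(q[:,1],q[:,0],1);print("wall mid x at y=.17 %.4f yaw %.2f"%(np.polyval(f,.17),90-np.degrees(np.arctan(f[0]))))
E
```

```text
top
mat 8 [0.5366 0.1801] [0.113  0.0152] 75.43Traceback (most recent call last):
  File "<stdin>", line 3, in <module>
  File "h.py", line 35, in dock_caddy
    mid=[(Q[abs(Q[:,1]-t)<.005][:,0].min()+Q[abs(Q[:,1]-t)<.005][:,0].max())/2 for t in ys]
          ~~~~~~~~~~~~~~~~~~~~~~~~~~~~~~^^
    return umr_minimum(a, axis, None, out, keepdims, initial, where)
ValueError: zero-size array to reduction operation minimum which has no identity
```

```bash
python3 - <<'E'
from h import *
im,P=cloud("top");hsv=cv2.cvtColor(im,cv2.COLOR_RGB2HSV)
print(hsv[275,185],hsv[290,160],P.reshape(480,640,3)[275,180:190:3])
print(P.reshape(480,640,3)[285,430:440:2], P.reshape(480,640,3)[400,400])
E
sed -i 's/mat,"mat"/&/; s/(hsv\[:,1\]>180)&(y>.05)&(y<.35)&(z<.02)/(hsv[:,1]>180)\&(y>.05)\&(y<.35)\&(z<.03)/; s/hsv\[:,0\]>50)&(hsv\[:,0\]<75/hsv[:,0]>50)\&(hsv[:,0]<80/' h.py
cat > m.py <<'E'
from h import *
for c in("top","scene"):
    print(c);im,P,h=dock_caddy(c)
    x,y,z=P.T
    H=(z>.088)&(z<.112)&(abs(x-.56)<.07)&(y>-.30)&(y<-.255)
    b=P[H];rect(b,"handle");print("z95",np.percentile(b[:,2],95))
    f=np.polyfit(b[:,0],b[:,1],1);print("bar slope->caddy yaw",90+np.degrees(np.arctan(f[0])),np.median(b,0))
    T=(z>.05)&(z<.068)&(abs(x-.56)<.08)&(y>-.27)&(y<-.10);rect(P[T],"tray")
    W=(z>.045)&(z<.060)&(y>.08)&(y<.24)&(abs(x-.575)<.12)
    for s in(-1,1):
        q=P[W&(s*(x-.577)>.03)&(y>.13)];rect(q,"wall%d"%s)
        if len(q):
            f=np.polyfit(q[:,1],q[:,0],1);print("wall mid x at y=.17 %.4f yaw %.2f"%(np.polyval(f,.17),90-np.degrees(np.arctan(f[0]))))
E
python3 m.py
```

```text
[ 68 158  71] [ 68 168  38] [[5.79783093e-01 1.77608847e-01 2.29837706e-03]
 [5.79831289e-01 1.72426091e-01 5.27152190e-04]
 [5.79777956e-01 1.66456037e-01 2.16844651e-03]
 [5.79739251e-01 1.60606515e-01 3.32605474e-03]]
[[ 5.61062264e-01 -2.98085628e-01 -4.01068004e-04]
 [ 5.60010962e-01 -2.72852835e-01  1.06208102e-01]
 [ 5.60022289e-01 -2.76386733e-01  1.05769711e-01]
 [ 5.60032940e-01 -2.79901954e-01  1.05410421e-01]
 [ 5.61092029e-01 -3.13416865e-01 -2.11773260e-04]] [ 0.34815692 -0.2354514   0.00149746]
top
mat 5 [0.5298 0.1583] [0.0418 0.0191] 68.49Traceback (most recent call last):
  File "m.py", line 3, in <module>
    print(c);im,P,h=dock_caddy(c)
                    ~~~~~~~~~~^^^
  File "h.py", line 36, in dock_caddy
    f=np.polyfit(ys,mid,1);print("mat centreline x = %.4f*(y-.17)+%.4f, yaw %.2f deg"%(f[0],np.polyval(f,.17),90-np.degrees(np.arctan(f[0]))))
    raise TypeError("expected non-empty vector for x")
TypeError: expected non-empty vector for x
```

Saturation is ~160 in the top image; I'll lower the threshold.

```bash
sed -i 's/hsv\[:,1\]>180/hsv[:,1]>110/' h.py; python3 m.py
```

```text
top
mat 4686 [0.5792 0.1688] [0.1439 0.1173] 83.21
mat centreline x = 0.1219*(y-.17)+0.5796, yaw 83.05 deg
plunger [0.5869 0.2287 0.0687] [0.5745 0.2261 0.0492]
handle 441 [ 0.5588 -0.277 ] [0.0131 0.1025] 86.19
z95 0.10752837051733055
bar slope->caddy yaw 86.82013879072545 [ 0.56000907 -0.27611807  0.1047586 ]
tray 1453 [ 0.5639 -0.1878] [0.1689 0.1101] 87.07
wall-1 455 [0.514 0.185] [0.1116 0.0124] 82.58
wall mid x at y=.17 0.5125 yaw 82.85
wall1 398 [0.6497 0.1808] [0.1014 0.012 ] 82.96
wall mid x at y=.17 0.6481 yaw 83.11
scene
mat 3158 [0.5769 0.1702] [0.1422 0.1041] 82.77
mat centreline x = 0.0994*(y-.17)+0.5691, yaw 84.33 deg
plunger [0.5912 0.2278 0.0661] [0.5778 0.225  0.0477]
handle 454 [ 0.5622 -0.2779] [0.0121 0.1018] 86.97
z95 0.10780775978759052
bar slope->caddy yaw 86.75890771640239 [ 0.56865838 -0.27728154  0.1046773 ]
tray 2300 [ 0.5654 -0.1876] [0.1699 0.1136] 86.75
wall-1 532 [0.5163 0.1849] [0.1121 0.017 ] 81.78
wall mid x at y=.17 0.5162 yaw 82.81
wall1 558 [0.6523 0.1804] [0.1022 0.0153] 82.18
wall mid x at y=.17 0.6528 yaw 83.06
```

```bash
cat >> h.py <<'E'
def shift(target,yaw):
    "units to reach TCP target with tool y at yaw (deg), tool down; from the measured pose"
    o=manip.get_obs();r=R.from_quat(o["ee_rot"]);d=r.inv().apply(np.array(target)-o["position"])/.05
    c,s=np.cos(np.radians(yaw)),np.sin(np.radians(yaw))
    T=R.from_matrix(np.array([[-s,c,0],[c,s,0],[0,0,-1]]))  # columns x,y,z
    w=(r.inv()*T).as_rotvec(degrees=True)/8
    print(np.round(o["position"],4),"F",np.round(o["ft_force"],1),"shift",np.round(d,3),"turn",np.round(w,3),"clock",o["clock"])
E
python3 - <<'E'
from h import *
shift((.5,.2,.245),86.9);shift((.5605,-.277,.2),86.9)
E
```

```text
[0.2206 0.5848 0.2453] F [ 0.1 -0.5  0.2] shift [-7.944e+00 -5.227e+00  6.000e-03] turn [ 0.     0.    -2.197] clock 2.15
[0.2206 0.5848 0.2453] F [ 0.1 -0.5  0.2] shift [-12.444 -13.726   0.906] turn [ 0.     0.    -2.197] clock 2.15
```

```bash
python3 -m pendant '[[-1.0,-0.65,0,0,0,-0.5,0.2],[-2.0,-1.3,0,0,0,-1,0],[-3.0,-2.0,0,0,0,-1.5,0],[-4,-2.6,0,0,0,-2,0],[-5,-3.3,0,0,0,-2.2,0],[-6,-3.9,0,0,0,-2.2,0],[-7,-4.6,0,0,0,-2.2,0],[-7.9,-5.2,0,0,0,-2.2,0],[-8.4,-6.2,0,0,0,-2.2,0],[-8.9,-7.2,0,0,0,-2.2,0]]'; python3 - <<'E'
from h import *
shift((.5605,-.277,.2),86.9)
E
```

```text
clock: 3.4
position: [0.5101, 0.089, 0.2454]
ee_rot: [0.027, 1.0, 0.0, 0.0]
ft_force: [0.3, 0.2, 0.9]
grip_width: 0.497
grasp_force: 0.0
[0.5101 0.089  0.2454] F [0.3 0.2 0.9] shift [-1.4   -7.256  0.906] turn [0.001 0.002 0.002] clock 3.4
```

```bash
python3 -m pendant '[[0.1,-0.8,0,0,0,0,0],[-0.2,-1.8,0,0,0,0,0],[-0.4,-2.8,0,0,0,0,0],[-0.6,-3.8,0,0,0,0,0],[-0.8,-4.8,0,0,0,0,0],[-1.1,-5.8,0.3,0,0,0,0],[-1.3,-6.7,0.6,0,0,0,0],[-1.4,-7.26,0.9,0,0,0,0],[-1.4,-7.26,0.9,0,0,0,0],[-1.4,-7.26,0.9,0,0,0,0]]'; python3 - <<'E'
from h import *
shift((.5605,-.277,.095),86.9)
im,d=manip.camera("wrist");cv2.imwrite("pics/w1.png",im[:,:,::-1])
for r in manip.tip_of("handle","wrist")[:1]: print(r["p"],r["pixel"],ray(r["pixel"],"wrist",.1))
E
```

```text
clock: 4.65
position: [0.5607, -0.2744, 0.2006]
ee_rot: [0.026, 1.0, 0.0, 0.0]
ft_force: [0.0, -0.3, 1.6]
grip_width: 0.5
grasp_force: 0.0
[ 0.5607 -0.2744  0.2006] F [ 0.  -0.3  1.6] shift [ 2.000e-03 -5.300e-02  2.111e+00] turn [0.004 0.002 0.009] clock 4.65
0.62 [305.9, 244.9] [ 0.562932   -0.27865363  0.1       ]
```

View pics/w1.png

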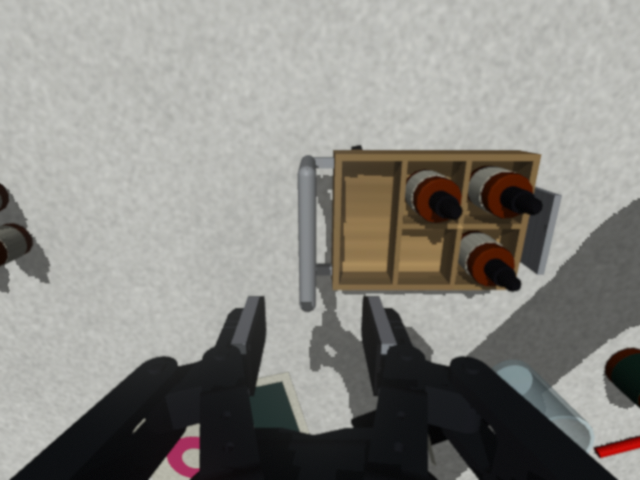

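```bash
python3 -m pendant '[[0,-0.07,0.3,0,0,0,0],[0,-0.07,0.7,0,0,0,0],[0,-0.07,1.1,0,0,0,0],[0,-0.07,1.5,0,0,0,0],[0,-0.07,1.8,0,0,0,0],[0,-0.07,2.0,0,0,0,0],[0,-0.07,2.1,0,0,0,0],[0,-0.07,2.1,0,0,0,-0.4],[0,-0.07,2.1,0,0,0,-0.6],[0,-0.07,2.1,0,0,0,-0.6]]' 30
python3 -m pendant '[[0,0,0,0,0,0,-0.7],[0,0,0,0,0,0,-0.8],[0,0,0,0,0,0,-0.9],[0,0,0,0,0,0,-1],[0,0,0,0,0,0,-1],[0,0,0,0,0,0,-1],[0,0,0,0,0,0,-1],[0,0,0,0,0,0,-1],[0,0,0,0,0,0,-1],[0,0,0,0,0,0,-1]]' 40;  python3 - <<'E'
from h import *
shift((.5605,-.277,.095),86.9)
im,d=manip.camera("scene");cv2.imwrite("pics/s2.png",im[140:340,60:360,::-1].repeat(2,0).repeat(2,1))
E
```

```text
clock: 6.0
position: [0.5604, -0.2789, 0.0958]
ee_rot: [0.027, 1.0, -0.0, 0.0]
ft_force: [0.2, 0.0, -0.6]
grip_width: 0.201
grasp_force: 0.0
clock: 7.25
position: [0.5602, -0.2789, 0.0954]
ee_rot: [0.027, 1.0, -0.0, 0.0]
ft_force: [-0.2, -0.3, 4.2]
grip_width: 0.122
grasp_force: 39.2
[ 0.5602 -0.2789  0.0954] F [-0.2 -0.3  4.2] shift [-0.004  0.039  0.007] turn [-0.     0.001  0.003] clock 7.25
```

View pics/s2.png

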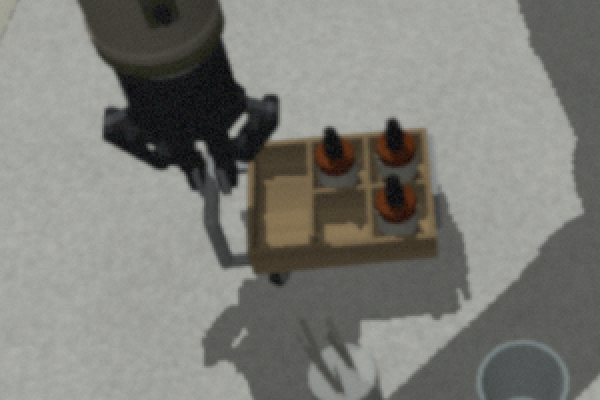

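```bash
python3 -m pendant '[[0,0.04,0,0,0,0,-1],[0,0.12,0,0,0,0,-1],[0,0.25,0,0,0,0,-1],[0,0.4,0,0,0,0,-1],[0,0.55,0,0,0,0,-1],[0,0.7,0,0,0,0,-1],[0,0.85,0,0,0,0,-1],[0,1.0,0,0,0,0,-1],[0,1.15,0,0,0,0,-1],[0,1.3,0,0,0,0,-1]]'
python3 -m pendant '[[0,0.15,0,0,0,0,-1],[0,0.3,0,0,0,0,-1],[0,0.45,0,0,0,0,-1],[0,0.6,0,0,0,0,-1],[0,0.75,0,0,0,0,-1],[0,0.9,0,0,0,0,-1],[0,1.0,0,0,0,0,-1],[0,1.1,0,0,0,0,-1],[0,1.15,0,0,0,0,-1],[0,1.15,0,0,0,0,-1]]'
cat > t.py <<'E'
from h import *
for c in("top","scene"):
    print(c);im,P=cloud(c);p=manip.get_obs()["position"];x,y,z=P.T
    D=np.array([x-p[0],y-p[1]]).T
    # tray: rim-height points 15..180 mm ahead of TCP; fit yaw by minAreaRect
    T=(z>.050)&(z<.068)&(D[:,1]>.01)&(D[:,1]<.19)&(abs(x-.57)<.07)
    M=cv2.morphologyEx(T.reshape(480,640).astype(np.uint8),cv2.MORPH_OPEN,np.ones((2,2)))
    rect(P[M.reshape(-1)>0],"tray")
    for t in("nose","handle","plunger"):
        for r in manip.tip_of(t,c)[:1]: print(t,round(r["p"],2),np.round(ray(r["pixel"],c,Z[t]),4))
    for t in("hub_fl","hub_fr","hub_rl","hub_rr"):
        for r in manip.tip_of(t,c)[:1]: print(t,round(r["p"],2),np.round(r["pixel"]),np.round(ray(r["pixel"],c,Z[t]),4))
    cv2.imwrite(f"pics/t_{c}.png",im[:,:,::-1])
shift(p,86.9)
E
python3 t.py
```

```text
clock: 8.55
position: [0.5637, -0.2136, 0.0954]
ee_rot: [0.027, 1.0, -0.0, 0.0]
ft_force: [-0.2, -1.3, 5.0]
grip_width: 0.123
grasp_force: 39.3
clock: 9.8
position: [0.5669, -0.1556, 0.0953]
ee_rot: [0.026, 1.0, 0.0, 0.0]
ft_force: [0.5, -0.4, 5.8]
grip_width: 0.122
grasp_force: 39.3
top
tray 1133 [ 0.5676 -0.0633] [0.1595 0.113 ] 87.07
nose 0.95 [0.5704 0.0226 0.06  ]
plunger 0.72 [0.5924 0.226  0.06  ]
hub_rl 0.36 [277. 295.] [ 0.5424 -0.005   0.011 ]
scene
tray 2017 [ 0.587  -0.0233] [0.0998 0.2203] 38.9
nose 0.64 [0.5799 0.0188 0.06  ]
plunger 0.66 [0.5865 0.2327 0.06  ]
hub_fl 0.51 [331. 249.] [ 0.5892 -0.0168  0.011 ]
hub_rr 0.47 [304. 245.] [ 0.5737 -0.0625  0.011 ]
[ 0.5668 -0.1557  0.0953] F [-0.5  0.5  5.5] shift [ 0. -0.  0.] turn [0.005 0.    0.008] clock 10.6
```

```bash
python3 -m pendant '[[0.01,0.1,0,0,0,0.02,-1],[0.04,0.25,0,0,0,0.06,-1],[0.09,0.42,0,0,0,0.12,-1],[0.16,0.6,0,0,0,0.2,-1],[0.23,0.8,0,0,0,0.3,-1],[0.3,1.0,0,0,0,0.4,-1],[0.35,1.18,0,0,0,0.46,-1],[0.38,1.32,0,0,0,0.5,-1],[0.39,1.4,0,0,0,0.5,-1],[0.39,1.4,0,0,0,0.5,-1]]'
python3 t.py; python3 - <<'E'
from h import *
dock_caddy("top");shift((.5679,.053,.0953),83)
E
```

```text
clock: 11.85
position: [0.5507, -0.0842, 0.0953]
ee_rot: [0.061, 0.998, 0.0, -0.0]
ft_force: [0.3, -0.0, 5.6]
grip_width: 0.122
grasp_force: 39.3
top
tray 1033 [0.5599 0.0278] [0.1304 0.1135] 82.93
nose 0.79 [0.5692 0.0943 0.06  ]
plunger 0.68 [0.5891 0.222  0.06  ]
scene
tray 1984 [0.5852 0.0358] [0.1026 0.2067] 27.51
nose 0.85 [0.5732 0.0841 0.06  ]
handle 0.55 [ 0.5569 -0.0849  0.1   ]
plunger 0.71 [0.5914 0.2295 0.06  ]
hub_rr 0.39 [310. 252.] [ 0.5902 -0.0535  0.011 ]
[ 0.5507 -0.0845  0.0952] F [0.1 0.2 6.1] shift [0.001 0.    0.   ] turn [ 0.006 -0.004 -0.493] clock 12.65
mat 4534 [0.5793 0.1684] [0.1438 0.1171] 82.9
mat centreline x = 0.1220*(y-.17)+0.5796, yaw 83.05 deg
plunger [0.5869 0.2286 0.0685] [0.5745 0.2262 0.0471]
[ 0.5507 -0.0844  0.0953] F [0.8 0.9 5.6] shift [-5.00e-03  2.77e+00  1.00e-03] turn [ 0.006 -0.005 -0.006] clock 12.7
```

View pics/t_top.png

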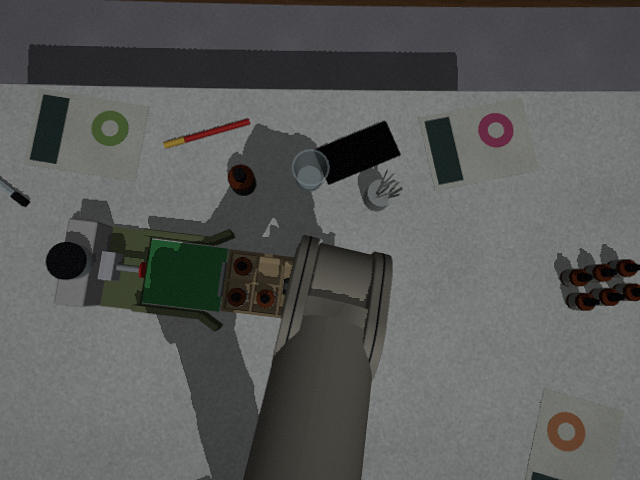

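```bash
python3 -m pendant '[[0,0.1,0,0,0,0,-1],[0,0.25,0,0,0,0,-1],[-0.01,0.42,0,0,0,0,-1],[-0.02,0.6,0,0,0,0,-1],[-0.03,0.8,0,0,0,0,-1],[-0.03,1.0,0,0,0,0,-1],[-0.03,1.2,0,0,0,0,-1],[-0.03,1.4,0,0,0,0,-1],[-0.03,1.55,0,0,0,0,-1],[-0.03,1.6,0,0,0,0,-1]]'
python3 -m pendant '[[0,0.1,0,0,0,0,-1],[0,0.2,0,0,0,0,-1],[0,0.3,0,0,0,0,-1],[0,0.4,0,0,0,0,-1],[0,0.5,0,0,0,0,-1],[0,0.6,0,0,0,0,-1],[0,0.7,0,0,0,0,-1],[0,0.8,0,0,0,0,-1],[0,0.85,0,0,0,0,-1],[0,0.85,0,0,0,0,-1]]'
python3 - <<'E'
from h import *
shift((.5679,.053,.0953),83)
im,d=manip.camera("top");cv2.imwrite("pics/t3.png",im[200:350,50:350,::-1].repeat(2,0).repeat(2,1))
E
```

```text
clock: 13.95
position: [0.5619, -0.0052, 0.0953]
ee_rot: [0.061, 0.998, 0.0, -0.0]
ft_force: [-0.4, -0.5, 6.0]
grip_width: 0.126
grasp_force: 39.4
clock: 15.2
position: [0.5671, 0.0369, 0.0953]
ee_rot: [0.061, 0.998, 0.0, -0.0]
ft_force: [0.2, 1.0, 6.0]
grip_width: 0.121
grasp_force: 39.3
[0.5671 0.0369 0.0953] F [0.2 1.  6. ] shift [ 0.023  0.321 -0.   ] turn [ 0.004 -0.005 -0.004] clock 15.2
```

View pics/t3.png

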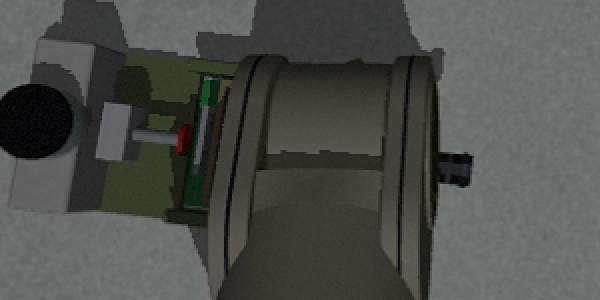

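```bash
python3 -m pendant '[[0,0.04,0,0,0,0,-1],[0,0.08,0,0,0,0,-1],[0,0.12,0,0,0,0,-1],[0,0.16,0,0,0,0,-1],[0,0.2,0,0,0,0,-1],[0,0.24,0,0,0,0,-1],[0,0.28,0,0,0,0,-1],[0,0.32,0,0,0,0,-1],[0,0.34,0,0,0,0,-1],[0,0.36,0,0,0,0,-1]]'
python3 -m pendant '[[0,0.01,0,0,0,0,-1],[0,0.02,0,0,0,0,-1],[0,0.03,0,0,0,0,-1],[0,0.04,0,0,0,0,-1],[0,0.05,0,0,0,0,-1],[0,0.06,0,0,0,0,-1],[0,0.07,0,0,0,0,-1],[0,0.08,0,0,0,0,-1],[0,0.08,0,0,0,0,-1],[0,0.08,0,0,0,0,-1]]'
```

```text
clock: 16.5
position: [0.5691, 0.0535, 0.0953]
ee_rot: [0.062, 0.998, -0.0, -0.0]
ft_force: [-1.8, -3.6, 7.3]
grip_width: 0.123
grasp_force: 39.5
clock: 17.75
position: [0.5696, 0.0571, 0.0953]
ee_rot: [0.062, 0.998, -0.0, -0.0]
ft_force: [-0.6, -2.9, 6.8]
grip_width: 0.12
grasp_force: 39.5
```

```bash
python3 -m pendant '[[0,0.01,0,0,0,0,-1],[0,0.02,0,0,0,0,-1],[0,0.03,0,0,0,0,-1],[0,0.04,0,0,0,0,-1],[0,0.05,0,0,0,0,-1],[0,0.06,0,0,0,0,-1],[0,0.06,0,0,0,0,-1],[0,0.06,0,0,0,0,-1],[0,0.06,0,0,0,0,-1],[0,0.06,0,0,0,0,-1]]'
```

```text
clock: 19.0
position: [0.57, 0.0601, 0.0953]
ee_rot: [0.062, 0.998, -0.0, -0.0]
ft_force: [-1.2, -4.2, 7.7]
grip_width: 0.123
grasp_force: 39.5
```

```bash
python3 -c "
from h import *
for i in range(3): manip.camera('top'); print(manip.get_obs()['ft_force'].round(1),manip.get_obs()['position'].round(4))"
```

```text
[-1.1 -4.7  6.8] [0.57   0.0601 0.0953]
[-0.4 -3.   7.1] [0.57   0.0601 0.0953]
[-0.7 -4.7  7.4] [0.57   0.0601 0.0953]
```

```bash
python3 -m pendant '[[0,0.01,0,0,0,0,-1],[0,0.02,0,0,0,0,-1],[0,0.03,0,0,0,0,-1],[0,0.04,0,0,0,0,-1],[0,0.05,0,0,0,0,-1],[0,0.06,0,0,0,0,-1],[0,0.06,0,0,0,0,-1],[0,0.06,0,0,0,0,-1],[0,0.06,0,0,0,0,-1],[0,0.06,0,0,0,0,-1]]'
```

```text
clock: 20.4
position: [0.5704, 0.0631, 0.0953]
ee_rot: [0.062, 0.998, -0.0, -0.0]
ft_force: [-0.3, -3.4, 7.3]
grip_width: 0.123
grasp_force: 39.5
```

```bash
python3 -m pendant '[[0,0.01,0,0,0,0,-1],[0,0.02,0,0,0,0,-1],[0,0.03,0,0,0,0,-1],[0,0.04,0,0,0,0,-1],[0,0.05,0,0,0,0,-1],[0,0.06,0,0,0,0,-1],[0,0.06,0,0,0,0,-1],[0,0.06,0,0,0,0,-1],[0,0.06,0,0,0,0,-1],[0,0.06,0,0,0,0,-1]]'
```

```text
clock: 21.65
position: [0.5707, 0.0661, 0.0953]
ee_rot: [0.062, 0.998, -0.0, -0.0]
ft_force: [-0.2, -3.2, 6.8]
grip_width: 0.12
grasp_force: 39.5
```

```bash
python3 -m pendant '[[0,0.01,0,0,0,0,-1],[0,0.02,0,0,0,0,-1],[0,0.03,0,0,0,0,-1],[0,0.04,0,0,0,0,-1],[0,0.05,0,0,0,0,-1],[0,0.06,0,0,0,0,-1],[0,0.06,0,0,0,0,-1],[0,0.06,0,0,0,0,-1],[0,0.06,0,0,0,0,-1],[0,0.06,0,0,0,0,-1]]'
```

```text
clock: 22.9
position: [0.5711, 0.069, 0.0953]
ee_rot: [0.062, 0.998, -0.0, -0.0]
ft_force: [-0.9, -3.2, 6.7]
grip_width: 0.127
grasp_force: 39.5
```

```bash
python3 -m pendant '[[0,0.01,0,0,0,0,-1],[0,0.02,0,0,0,0,-1],[0,0.03,0,0,0,0,-1],[0,0.04,0,0,0,0,-1],[0,0.05,0,0,0,0,-1],[0,0.06,0,0,0,0,-1],[0,0.06,0,0,0,0,-1],[0,0.06,0,0,0,0,-1],[0,0.06,0,0,0,0,-1],[0,0.06,0,0,0,0,-1]]'
```

```text
clock: 24.15
position: [0.5715, 0.072, 0.0953]
ee_rot: [0.062, 0.998, -0.0, -0.0]
ft_force: [-1.2, -4.6, 7.2]
grip_width: 0.121
grasp_force: 39.5
```

```bash
python3 -m pendant '[[0,0.01,0,0,0,0,-1],[0,0.02,0,0,0,0,-1],[0,0.03,0,0,0,0,-1],[0,0.04,0,0,0,0,-1],[0,0.05,0,0,0,0,-1],[0,0.06,0,0,0,0,-1],[0,0.06,0,0,0,0,-1],[0,0.06,0,0,0,0,-1],[0,0.06,0,0,0,0,-1],[0,0.06,0,0,0,0,-1]]'
```

```text
clock: 25.4
position: [0.5719, 0.0749, 0.0953]
ee_rot: [0.062, 0.998, -0.0, -0.0]
ft_force: [-1.7, -3.3, 7.3]
grip_width: 0.123
grasp_force: 39.5
```

```bash
python3 -m pendant '[[0,0.01,0,0,0,0,-1],[0,0.02,0,0,0,0,-1],[0,0.03,0,0,0,0,-1],[0,0.04,0,0,0,0,-1],[0,0.05,0,0,0,0,-1],[0,0.06,0,0,0,0,-1],[0,0.06,0,0,0,0,-1],[0,0.06,0,0,0,0,-1],[0,0.06,0,0,0,0,-1],[0,0.06,0,0,0,0,-1]]'
```

```text
clock: 26.65
position: [0.5722, 0.078, 0.0953]
ee_rot: [0.062, 0.998, -0.0, -0.0]
ft_force: [-1.8, -3.5, 7.6]
grip_width: 0.124
grasp_force: 39.5
```

```bash
python3 -m pendant '[[0,0.01,0,0,0,0,-1],[0,0.02,0,0,0,0,-1],[0,0.03,0,0,0,0,-1],[0,0.04,0,0,0,0,-1],[0,0.05,0,0,0,0,-1],[0,0.06,0,0,0,0,-1],[0,0.06,0,0,0,0,-1],[0,0.06,0,0,0,0,-1],[0,0.06,0,0,0,0,-1],[0,0.06,0,0,0,0,-1]]'
```

```text
clock: 27.9
position: [0.5725, 0.0807, 0.0953]
ee_rot: [0.062, 0.998, -0.001, -0.0]
ft_force: [-0.3, -4.7, 8.1]
grip_width: 0.128
grasp_force: 39.6
```

```bash
cat > f.py <<'E'
from h import *
F=[]
for i in range(4): manip.camera('top'); o=manip.get_obs(); F.append(o['ft_force'])
F=np.array(F);print("F",F.mean(0).round(2),"along",(F@[.122,.9925,0]).round(1),o['position'].round(5),o['clock'])
E
python3 f.py; python3 -m pendant '[[0,0,0,0,0,0,-1],[0,0.005,0,0,0,0,-1],[0,0.01,0,0,0,0,-1],[0,0.015,0,0,0,0,-1],[0,0.02,0,0,0,0,-1],[0,0.025,0,0,0,0,-1],[0,0.03,0,0,0,0,-1],[0,0.03,0,0,0,0,-1],[0,0.03,0,0,0,0,-1],[0,0.03,0,0,0,0,-1]]'; python3 f.py
```

```text
F [-1.26 -4.37  7.42] along [-3.6 -4.6 -5.1 -4.7] [0.57257 0.0807  0.0953 ] 28.1
clock: 29.35
position: [0.5727, 0.0807, 0.0953]
ee_rot: [0.063, 0.998, -0.001, -0.001]
ft_force: [-1.7, -8.8, 8.9]
grip_width: 0.126
grasp_force: 39.8
F [-1.7  -8.86  8.8 ] along [-9.1 -9.5 -8.4 -9.1] [0.57266 0.08077 0.09529] 29.55
```

```bash
python3 -m pendant '[[0,0.004,0,0,0,0,-1],[0,0.008,0,0,0,0,-1],[0,0.012,0,0,0,0,-1],[0,0.016,0,0,0,0,-1],[0,0.02,0,0,0,0,-1],[0,0.024,0,0,0,0,-1],[0,0.028,0,0,0,0,-1],[0,0.028,0,0,0,0,-1],[0,0.028,0,0,0,0,-1],[0,0.028,0,0,0,0,-1]]'; python3 f.py
```

```text
clock: 30.8
position: [0.5728, 0.0808, 0.0952]
ee_rot: [0.063, 0.998, -0.002, -0.001]
ft_force: [-2.8, -12.3, 9.5]
grip_width: 0.122
grasp_force: 40.0
F [ -2.21 -12.16   9.8 ] along [-12.8 -12.4 -12.3 -11.9] [0.57276 0.08081 0.09527] 31.0
```

```bash
python3 -m pendant '[[0,0.003,0,0,0,0,-1],[0,0.006,0,0,0,0,-1],[0,0.009,0,0,0,0,-1],[0,0.012,0,0,0,0,-1],[0,0.014,0,0,0,0,-1],[0,0.014,0,0,0,0,-1],[0,0.014,0,0,0,0,-1],[0,0.014,0,0,0,0,-1],[0,0.014,0,0,0,0,-1],[0,0.014,0,0,0,0,-1]]'; python3 f.py
```

```text
clock: 32.25
position: [0.5729, 0.0808, 0.0953]
ee_rot: [0.064, 0.998, -0.002, -0.001]
ft_force: [-3.7, -13.9, 10.5]
grip_width: 0.122
grasp_force: 40.1
F [ -3.17 -14.91  10.54] along [-14.6 -15.4 -15.5 -15.2] [0.57285 0.08085 0.09527] 32.45
```

```bash
python3 -m pendant '[[0,-0.02,0,0,0,0,-1],[0,-0.04,0,0,0,0,-1],[0,-0.06,0,0,0,0,-1],[0,-0.07,0,0,0,0,-1],[0,-0.08,0,0,0,0,-1],[0,-0.085,0,0,0,0,-1],[0,-0.085,0,0,0,0,-1],[0,-0.085,0,0,0,0,-1],[0,-0.085,0,0,0,0,-1],[0,-0.085,0,0,0,0,-1]]'; python3 f.py
```

```text
clock: 33.7
position: [0.5726, 0.0807, 0.0953]
ee_rot: [0.062, 0.998, -0.0, -0.0]
ft_force: [-0.0, -3.7, 7.1]
grip_width: 0.123
grasp_force: 39.6
F [-0.76 -2.45  6.46] along [-2.2 -2.7 -2.7 -2.5] [0.57256 0.08069 0.09528] 33.9
```

Now open gently (reducing grip first), staying put.

```bash
python3 -m pendant '[[0,-0.01,0,0,0,0,-1],[0,-0.01,0,0,0,0,-1],[0,-0.01,0,0,0,0,-0.75],[0,-0.01,0,0,0,0,-0.72],[0,-0.01,0,0,0,0,-0.68],[0,-0.01,0,0,0,0,-0.62],[0,-0.01,0,0,0,0,-0.55],[0,-0.01,0,0,0,0,-0.45],[0,-0.01,0,0,0,0,-0.3],[0,-0.01,0,0,0,0,-0.2]]' 20; python3 f.py
```

```text
clock: 35.15
position: [0.5731, 0.0803, 0.0953]
ee_rot: [0.062, 0.998, 0.0, 0.0]
ft_force: [0.0, -0.4, 0.1]
grip_width: 0.396
grasp_force: 0.0
F [ 0.2   0.3  -0.09] along [ 0.5 -0.5  0.6  0.7] [0.57308 0.08033 0.0953 ] 35.35
```

```bash
python3 -m pendant '[[0,0,-0.1,0,0,0,-0.2],[0,0,-0.3,0,0,0,-0.2],[0,0,-0.6,0,0,0,-0.2],[0,0,-1,0,0,0,-0.2],[0,0,-1.4,0,0,0,-0.2],[0,0,-1.8,0,0,0,-0.2],[0,0,-2.2,0,0,0,-0.2],[0,0,-2.6,0,0,0,-0.2],[0,0,-3,0,0,0,-0.2],[0,0,-3.2,0,0,0,-0.2]]'; python3 -m pendant '[[0,-0.3,0,0,0,0,-0.2],[0,-0.8,0,0,0,0,-0.2],[0,-1.4,0,0,0,0,-0.2],[0,-2,0,0,0,0,-0.2],[0,-2.6,0,0,0,0,-0.2],[0,-3.2,0,0,0,0,-0.2],[0,-3.7,0,0,0,0,-0.2],[0,-4,0,0,0,0,-0.2],[0,-4,0,0,0,0,-0.2],[0,-4,0,0,0,0,-0.2]]'; python3 - <<'E'
from h import *
im,P=cloud("top");x,y,z=P.T
T=(z>.058)&(z<.066)&(y>.08)&(y<.25)&(abs(x-.58)<.062);rect(P[T],"tray")
H=(z>.09)&(z<.112)&(y>.05)&(y<.10)&(abs(x-.57)<.07);rect(P[H],"handle")
cv2.imwrite("pics/end.png",im[180:360,20:380,::-1].repeat(2,0).repeat(2,1))
E
```

```text
clock: 36.6
position: [0.5735, 0.0802, 0.2573]
ee_rot: [0.062, 0.998, 0.0, 0.001]
ft_force: [0.5, -0.4, -0.5]
grip_width: 0.398
grasp_force: 0.0
clock: 37.85
position: [0.5486, -0.1171, 0.255]
ee_rot: [0.061, 0.998, 0.0, -0.0]
ft_force: [-0.5, 0.9, -0.8]
grip_width: 0.399
grasp_force: 0.0
tray 1350 [0.5806 0.1663] [0.1233 0.1676] 0.32
handle 450 [0.5707 0.0815] [0.0135 0.1026] 82.95
```

View pics/end.png

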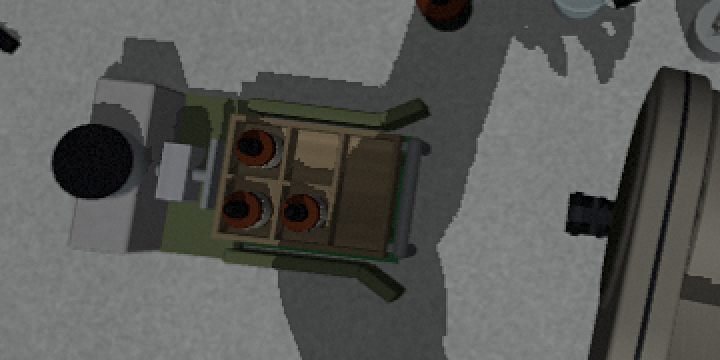

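The caddy stands square in the bay (yaw 82.95° against the dock's 83.0°, about 2 mm off the centre line). Its strike plate is at crop column 213, against the plunger, the bottles are upright and the gripper is clear.

```bash
python3 -c "
from workcell import manip
print(manip.hand_in())"
```

```text
the job is handed in; nothing more can be done
None
```

The job is handed in (no verdict came back): the caddy is docked squarely, the plunger was pressed to its stop at a measured 14–15 N, and the caddy was left released against it with its bottles upright; I never saw the castors trailing directly, only pushed straight about 120 mm to bring it about.

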